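# Restore power at the bench power box

### The arm

A 6-joint arm with a two-finger parallel gripper is mounted at the origin on the work surface. World frame = base frame: x ahead of the robot, y to its left, z up, the work surface at z = 0. Lengths are in m, angles in rad, forces in N, time in s.
With the tool pointing down it reaches from about 0.3 to 0.775 m from the base axis. Payload 14.6 kg.
Tool frame: the origin (TCP) lies midway between the tips of the shut fingers; the grasp point (between the pads) lies 19 mm behind it; z points along the fingers, y is the line along which they close (so a half turn about z gives the same grasp; the last joint's range is limited). The gripper opens to 94 mm and grips with 3 to 60 N. Pads are 16 mm wide; open, the fingers measure 119 mm over their backs; the gripper's body (75 mm by 177 mm) begins 78 mm behind the grasp point.
Start: joints at [-0.067, 0.3, 1.521, -0, 1.321, -0.067], TCP at [0.55, -0, 0.205] pointing down, gripper open.
Joint ranges: [-3.03, 3.03], [-0.79, 2.21], [0.23, 2.52], [-1.04, 4.18], [0, 3.07], [-2.55, 2.55]. Speed limits (rad/s): [2.22, 2.22, 2.57, 3.14, 3.14, 3.14].

### API

Orientations are given as [roll, pitch, yaw] about the fixed x, y, z axes, in that order (R = Rz(yaw) Ry(pitch) Rx(roll)).
In Python, from station import telemetry, optics, ctrl gives the robot as it stands.
- The arm moves only by the tool carry_out, never from a script. Its argument "plan" is a list that holds one entry, the list of rows, each a list of 7 numbers: the shift along the tool's x, y, z in mm, then the turn, a rotation vector about the tool's x, y, z in rad, then the finger opening in mm, from 0 to 94. A call has 1 to 20 rows; each row shifts and turns the commanded pose from where the row before left it, along the tool's axes as they then stand; what a row does not reach is not made up. A row lasts 1/12 s, in which the tool goes at most 41.7 mm and 7.16 degrees, less where a joint would pass 70% of its speed; a pose out of reach is approached as far as the arm can. A call with a gripper value outside its range is refused whole. The fingers move at their own pace and stop on an object; "squeeze" is the grip in N (left out, the last holds). Time passes only in rows, so rows that do not move let the fingers close. It gives the time, the measured TCP pose, the force, the opening and the grip force at its end, in the units of the state.
- telemetry.get_obs(): the state, without advancing time (a new reading comes with each control period).
- optics.camera(name): name is "scene" or "side" or "wrist"; returns a dict with "pixels" (420x560x3 uint8, red, green, blue), "intrinsics" (3x3 intrinsics, pixels), "origin" and "rotation" of the camera in the world. Camera axes: x right, y down, z forward; pixel columns grow to the right and rows downward; lengths in m; the calibration is good to about 2 mm. The wrist camera is an equidistant fisheye: a pixel r from the principal point sees the ray r / f radians off the axis. A picture is of the moment at which its call begins. There is no depth.
- ctrl.hand_in(): hands the job in; it is judged then, once.
The state is a dict: "time_s": time; "qpos": joint angles; "joint_vel": joint speeds; "tau": joint torques, N m; "ee_pos": TCP position; "eef_rot": TCP orientation; "force": force on the tool from outside, world axes, zero at the start; "moment": the same for the moment, N m; "grip_width": finger opening in m; "grip_force": force on a finger pad.
Only numpy, scipy, OpenCV 4.12 (cv2) and the standard library are available. Lean on these libraries where they do the work, as an engineer would, in place of code of your own. Each camera call takes 0.05 s, during which the arm holds its last target. There are 200 camera calls.

### The job

The power box on the bench has tripped. Push the popped-out white breaker plunger fully back in, then push the red rocker switch over to its white-striped side (on), then press the green start button all the way down, hold it down for about half a second, and let it come up again. Do not press the yellow button, and leave the tape roll, water bottle and spray can where they stand.

Things in the scene. Friction and masses are not known exactly. Their poses are not given: they have to be found in the camera images.
- power_box: Fixed blue box with a grey flat top, 240 (x) x 320 (y) x 110 mm high. Origin: centre of its underside, on the bench. Its x axis points away from its socket side. The four controls share the flat top of the power box, which is 110 mm above the bench; which one sits in which of the four places (a 90 mm square) changes each time.
- breaker_top (a point): Centre of the top of the breaker's white plunger cap, 24 mm in diameter, which stands in a round black collar (46 mm across, 12 mm high) on the box top; it moves with the plunger. Popped out it stands up to 14 mm above the collar and shows a red stem; pushed in it stands 4 mm above it. It is pushed straight down with about 4 N and stays where it is left.
- breaker (a joint): Plunger travel in m: 0 fully popped out, 0.010 fully pushed in. Starts between 0 and 0.003.
- rocker_base: Black bezel of the red rocker switch, 74 (x) x 48 (y) x 10 mm high, on the box top. Origin: centre of its underside. The rocker is V-shaped: two pads, each 30 mm long and 34 mm wide, that meet at a pivot line along y, 14 mm above the box top. The white-striped (on) pad is on the +x side, as for the box's +x; the plain pad on the -x side.
- rocker_on (a point): Point on the striped pad at its stripe, 22 mm from the pivot; it moves with the rocker. Off: this pad slopes up from the pivot at 0.35 rad, its outer edge 10 mm above the pivot, the plain pad level. On: this pad is level, 4 mm above the bezel, the plain pad slopes up. Pushing its outer part straight down with about 5 N tips it; it stays where left.
- rocker (a joint): Rocker angle in rad: 0 off, 0.35 fully on. Starts between 0 and 0.05.
- start_top (a point): Centre of the top of the green start button, 32 mm in diameter, standing 10 mm above its black round housing (48 mm across, 12 mm high); it moves with the button. A spring brings it back up; fully down takes 5 N.
- start (a joint): Green button travel in m: 0 up, 0.006 fully down.
- test_top (a point): Centre of the top of the yellow button, the same size as the green one. Not to be pressed.
- test (a joint): Yellow button travel in m: 0 up, 0.006 fully down.
- tape: Loose cardboard-brown tape roll lying on the box top, 68 mm across, 40 mm hole, 24 mm high. Origin: centre of its underside. Bystander.
- water: Loose clear plastic water bottle standing on the bench beside the box's +y end, 64 mm across, 200 mm high. Origin: centre of its underside. Bystander.
- spray: Loose red and white spray can with a white cap standing on the bench beside the box's -y end, 58 mm across, 170 mm high. Origin: centre of its underside. Bystander.

How it is judged:
By the outcome, as a careful person would: the job done as asked, in the order asked, and still so for the second after the job is handed in, with the robot touching nothing.
It also fails if it takes over 45 s, if anything falls off the work surface, if the arm or the gripper's body presses on something with over 40 N, if the wrist force passes 120 N, or if a joint passes its speed limit or range.

## Working session

There is one attempt and no reset: what is moved stays moved. The work goes in short steps, Python scripts to look and compute and a tool call to move; the robot and the scene stay as the last step left them, time stands still between calls to the robot, and variables do not carry over. Pictures are saved under pics/ and viewed, at most 10 in all, crops included, and the job is handed in when it is done.

Besides the shell and the picture viewer there is one more tool, called in YAML: its name, and indented under it one key for each argument. carry_out: Moves the arm, as the interface text tells. Its arguments: {"type":"object","properties":{"plan":{"type":"array","items":{"type":"array","items":{"type":"array","items":{"type":"number"}}}},"squeeze":{"type":"number"}},"required":["plan"]}

```bash
mkdir -p pics
python3 - <<'E'
from station import telemetry, optics, ctrl
import cv2,pickle
d={}
for n in ("scene","side","wrist"):
    c=optics.camera(n); d[n]=c; cv2.imwrite(f"pics/{n}0.png",c["pixels"][:,:,::-1]); print(n,c["intrinsics"].tolist(),c["origin"],c["rotation"].tolist())
pickle.dump(d,open("d.pkl","wb"))
o=telemetry.get_obs(); print(o)
E
```

```text
scene [[427.8331826329135, 0.0, 281.9225346179617], [0.0, 427.8331826329135, 208.5314711528045], [0.0, 0.0, 1.0]] [ 1.09031318 -0.57099263  0.81228839] [-2.279005275493417, -0.0039710976510340945, 0.6649040323054773]
side [[491.35689639086604, 0.0, 272.8501607375816], [0.0, 491.35689639086604, 217.50142667118848], [0.0, 0.0, 1.0]] [ 0.53410111 -0.8525073   0.75243494] [-2.172660720040466, 0.017195318558346884, -0.052328330720355254]
wrist [[325.19226210127806, 0.0, 280.2734112885806], [0.0, 325.19226210127806, 209.25570609918333], [0.0, 0.0, 1.0]] [0.55016859 0.07521582 0.38454215] [2.883889057384481, 0.002331609230026288, -0.0003770813405308271]
{'time_s': 0.15, 'qpos': array([-6.66019435e-02,  3.00314545e-01,  1.52142429e+00, -1.33866078e-05,
        1.32069194e+00, -6.65975035e-02]), 'joint_vel': array([ 0.00011171, -0.00159777, -0.00278328,  0.00038245, -0.00113897,
        0.00107313]), 'tau': array([-2.50185103e-04, -5.31960297e+01, -3.52822959e+01,  7.07691838e-02,
        2.35654798e-02, -3.66386917e-05]), 'ee_pos': array([5.49807237e-01, 5.33712082e-06, 2.05038535e-01]), 'eef_rot': array([-3.14075552e+00, -4.28372576e-05,  1.57079519e+00]), 'force': array([-0.33633215,  0.11389722,  0.13767516]), 'moment': array([ 0.05838314, -0.02226466, -0.00413959]), 'grip_force': 0.0, 'grip_width': 0.0940582818595791}
```

View pics/scene0.png

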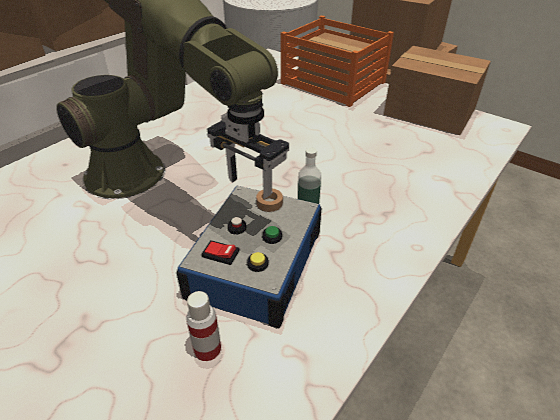

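View pics/wrist0.png

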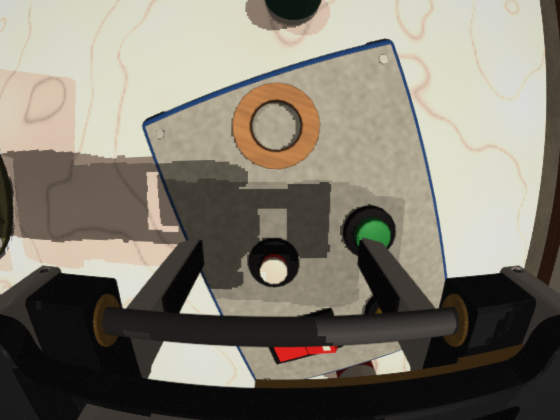

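View pics/side0.png

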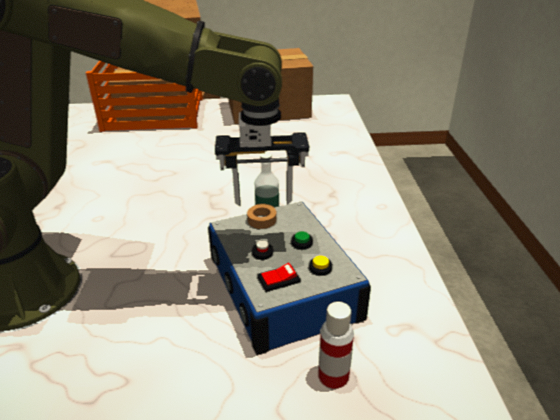

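The box is rotated, with the striped pad towards image right. In the scene picture: breaker (237,224), green (272,233), rocker (220,251), yellow (258,260), tape (270,199). Next I triangulate from colour blobs.

```bash
cat > h.py <<'E'
import numpy as np,cv2
from scipy.spatial.transform import Rotation as R
def plane(c,name,px,z):
    K=c["intrinsics"];u=(px[0]-K[0][2])/K[0][0];v=(px[1]-K[1][2])/K[1][1]
    if name=="wrist":
        t=np.hypot(u,v);d=np.array([u/t*np.sin(t),v/t*np.sin(t),np.cos(t)])
    else: d=np.array([u,v,1.])
    d=R.from_euler("xyz",c["rotation"]).apply(d);o=np.array(c["origin"])
    return (o+d*(z-o[2])/d[2])[:2]
RNG={"green":((50,120,40),(85,255,255),.128),"yellow":((22,140,80),(35,255,255),.128),
 "red":((0,170,120),(6,255,255),.126)}
def blobs(c,name):
    h=cv2.cvtColor(c["pixels"],cv2.COLOR_RGB2HSV)
    for k,(a,b,z) in RNG.items():
        n,l,s,ce=cv2.connectedComponentsWithStats(cv2.inRange(h,a,b))
        for i in range(1,n):
            if s[i,4]>25: print(name,k,s[i].tolist(),ce[i].round(1),(plane(c,name,ce[i],z)*1000).round(1))
E
python3 - <<'E'
import pickle,cv2,numpy as np
from h import *
d=pickle.load(open("d.pkl","rb"))
for n in d: blobs(d[n],n)
for n,p in (("box NW",(145,122)),("box NE",(393,42))): print(n,plane(d["wrist"],"wrist",p,.11)*1000)
ims=[]
for n,(x,y) in (("scene",(190,200)),("side",(235,220))):
    ims.append(cv2.resize(d[n]["pixels"][y:y+75,x:x+100,::-1],(800,600),interpolation=cv2.INTER_CUBIC)[:, :])
cv2.imwrite("pics/crop1.png",cv2.resize(np.vstack(ims),(600,900))[:600] if 0 else np.hstack([cv2.resize(i,(400,300)) for i in ims]))
E
```

```text
scene green [265, 226, 14, 12, 122] [271.9 231.4] [631.5 -19.1]
scene yellow [250, 252, 15, 11, 126] [257.1 257.4] [ 657.9 -102.2]
scene red [205, 242, 30, 14, 258] [218.7 248.6] [ 572.3 -133.6]
side green [257, 195, 21, 11, 113] [268.8 200.6] [565.  127.1]
side green [294, 232, 16, 11, 144] [301.8 237. ] [628.2 -21.4]
side yellow [312, 255, 18, 14, 185] [320.5 261.8] [ 656.9 -105.8]
side red [261, 263, 35, 22, 361] [277.2 274.7] [ 569.2 -135.9]
wrist green [356, 218, 35, 29, 670] [374.1 231.3] [629.8 -11.9]
wrist red [274, 346, 63, 16, 531] [299.5 351.5] [ 568.8 -140.5]
box NW [429.83122569  82.67486798]
box NE [647.51226787 153.18029465]
```

View pics/crop1.png

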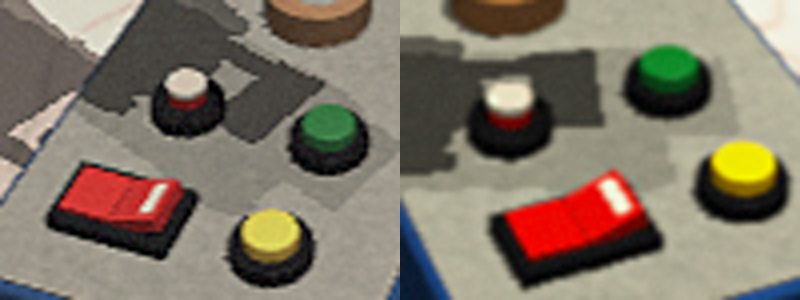

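The crops (4x) show the breaker cap top at scene (236.8,220.5) and side (262.5,242), and the stripe at scene (228.5,249.2) and side (288.5,269).

Run:
```python
import pickle
from h import *
d=pickle.load(open("d.pkl","rb"))
for n,p,z in (("scene",(236.8,220.5),.135),("side",(262.5,241),.135),("wrist",(273,271),.135),("scene",(228.5,249.2),.131),("side",(288.5,269),.131),
  ("scene",(190+329/4,200+118/4),.132),("side",(235+269/4,220+62/4),.132),("scene",(190+270/4,200+229/4),.132),("side",(235+343/4,220+158/4),.132)): print(n,(plane(d[n],n,p,z)*1000).round(1))
```

```text
scene [547.9 -47. ]
side [544.6 -38.6]
wrist [543.4 -44.6]
scene [ 594.3 -124.6]
side [ 591.8 -126.6]
scene [630.8 -16.7]
side [629.2 -21.7]
scene [ 660.7 -104. ]
side [ 657.6 -103.7]
```

carry_out:
  plan:
    - [[-15,-5,0,0,0,0,0],[-15,0,0,0,0,0,0],[-15,0,0,0,0,0,0],[0,0,15,0,0,0,0],[0,0,15,0,0,0,0],[0,0,15,0,0,0,0],[0,0,10,0,0,0,0],[0,0,5,0,0,0,0],[0,0,0,0,0,0,0],[0,0,0,0,0,0,0]]
  squeeze: 10

```text
time_s: 0.98
ee_pos: [0.5452, -0.045, 0.1458]
eef_rot: [3.141, 0.0, 1.571]
force: [0.7, -0.3, 1.0]
grip_width: 0.0312
grip_force: 0.0
```

Run:
```python
from station import optics
import cv2,numpy as np
o=[]
for n,(x,y) in (("side",(210,190)),("wrist",(200,180))):
    c=optics.camera(n)["pixels"]; w=100 if n=="side" else 200
    o.append(cv2.resize(c[y:y+w*3//4,x:x+w,::-1],(400,300),interpolation=cv2.INTER_CUBIC))
cv2.imwrite("pics/c2.png",np.hstack(o))
```

```text
(no output)
```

View pics/c2.png

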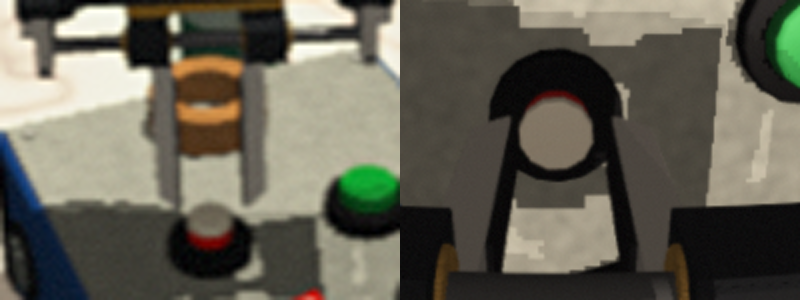

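The fingers are still closing and the cap is centred between them. I'll finish closing, then press down in 1.5 mm steps.

carry_out:
  plan:
    - [[0,0,0,0,0,0,0],[0,0,0,0,0,0,0],[0,0,0,0,0,0,0],[0,0,0,0,0,0,0],[0,0,0,0,0,0,0],[0,0,0,0,0,0,0],[0,0,4,0,0,0,0],[0,0,3,0,0,0,0],[0,0,2,0,0,0,0],[0,0,2,0,0,0,0],[0,0,1.5,0,0,0,0],[0,0,1.5,0,0,0,0],[0,0,1.5,0,0,0,0],[0,0,1,0,0,0,0],[0,0,0,0,0,0,0]]

```text
time_s: 2.33
ee_pos: [0.5449, -0.045, 0.1287]
eef_rot: [-3.141, -0.0, 1.571]
force: [0.6, 0.3, 0.2]
grip_width: 0.0006
grip_force: 0.0
```

carry_out:
  plan:
    - [[0,0,1,0,0,0,0],[0,0,1,0,0,0,0],[0,0,0.5,0,0,0,0],[0,0,0.5,0,0,0,0]]

```text
time_s: 2.67
ee_pos: [0.5451, -0.045, 0.1262]
eef_rot: [3.141, 0.0, 1.571]
force: [-2.5, 1.3, 9.4]
grip_width: 0.0001
grip_force: 4.7
```

carry_out:
  plan:
    - [[0,0,0.5,0,0,0,0],[0,0,0,0,0,0,0],[0,0,0,0,0,0,0]]

```text
time_s: 2.92
ee_pos: [0.5452, -0.045, 0.1261]
eef_rot: [3.141, 0.0, 1.571]
force: [-4.5, 0.4, 9.7]
grip_width: 0.0008
grip_force: 4.7
```

carry_out:
  plan:
    - [[0,0,0.7,0,0,0,0],[0,0,0,0,0,0,0],[0,0,0,0,0,0,0]]

```text
time_s: 3.17
ee_pos: [0.5452, -0.045, 0.126]
eef_rot: [3.14, 0.0, 1.571]
force: [-6.0, 0.5, 14.3]
grip_width: 0.0003
grip_force: 7.4
```

carry_out:
  plan:
    - [[0,0,-5,0,0,0,0],[0,0,-10,0,0,0,0],[0,0,-15,0,0,0,0],[-20,12,0,0,0,0,0],[-20,12,0,0,0,0,0],[-20,12,0,0,0,0,0],[-20,13,0,0,0,0,0],[0,0,0,0,0,0,0],[0,0,0,0,0,0,0]]

```text
time_s: 3.92
ee_pos: [0.5941, -0.1257, 0.1546]
eef_rot: [-3.141, -0.0, 1.569]
force: [-0.2, 1.0, 0.3]
grip_width: 0.0005
grip_force: 0.0
```

Run:
```python
from station import optics
import cv2,numpy as np
o=[]
for n,(x,y,w) in (("side",(235,220,100)),("scene",(190,195,100))):
    c=optics.camera(n)["pixels"]
    o.append(cv2.resize(c[y:y+w*3//4,x:x+w,::-1],(400,300),interpolation=cv2.INTER_CUBIC))
cv2.imwrite("pics/c3.png",np.hstack(o))
```

```text
(no output)
```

View pics/c3.png

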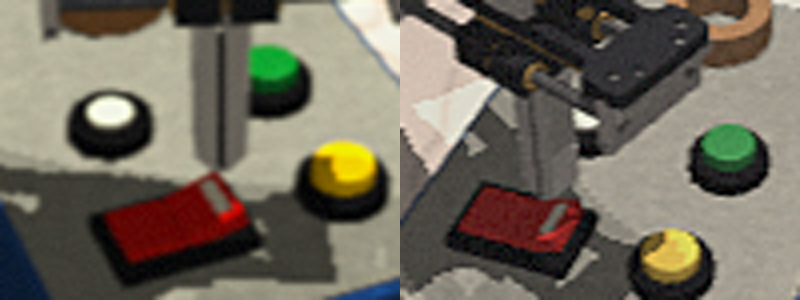

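The breaker is fully in with no red showing, and the fingertips sit above the stripe. Now I press the rocker.

carry_out:
  plan:
    - [[0,0,10,0,0,0,0],[0,0,8,0,0,0,0],[0,0,3,0,0,0,0],[0,0,2,0,0,0,0],[0,0,2,0,0,0,0],[0,0,1.5,0,0,0,0],[0,0,1.5,0,0,0,0],[0,0,1,0,0,0,0],[0,0,1,0,0,0,0],[0,0,0.5,0,0,0,0],[0,0,0,0,0,0,0]]

```text
time_s: 4.93
ee_pos: [0.5941, -0.1251, 0.1243]
eef_rot: [3.141, 0.0, 1.571]
force: [2.7, 1.7, 3.9]
grip_width: 0.0002
grip_force: 1.5
```

carry_out:
  plan:
    - [[0,0,0.5,0,0,0,0],[0,0,0.5,0,0,0,0],[0,0,0.5,0,0,0,0],[0,0,0,0,0,0,0],[0,0,0,0,0,0,0]]

```text
time_s: 5.35
ee_pos: [0.5942, -0.1251, 0.1241]
eef_rot: [3.14, 0.0, 1.571]
force: [-3.3, 3.4, 15.5]
grip_width: 0.0002
grip_force: 7.2
```

carry_out:
  plan:
    - [[0,0,-5,0,0,0,0],[0,0,-12,0,0,0,0],[0,0,-15,0,0,0,0],[20,7,0,0,0,0,0],[22,7,0,0,0,0,0],[22,8,0,0,0,0,0],[22,7,0,0,0,0,0],[20,7,0,0,0,0,0],[0,0,0,0,0,0,0],[0,0,0,0,0,0,0]]

```text
time_s: 6.18
ee_pos: [0.6299, -0.0186, 0.1549]
eef_rot: [-3.141, 0.0, 1.572]
force: [-0.6, -0.5, -0.5]
grip_width: 0.0003
grip_force: 0.0
```

Run:
```python
from station import optics
import cv2,numpy as np
o=[]
for n,(x,y,w) in (("side",(235,220,100)),("scene",(200,195,100))):
    c=optics.camera(n)["pixels"]
    o.append(cv2.resize(c[y:y+w*3//4,x:x+w,::-1],(400,300),interpolation=cv2.INTER_CUBIC))
cv2.imwrite("pics/c4.png",np.hstack(o))
```

```text
(no output)
```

View pics/c4.png

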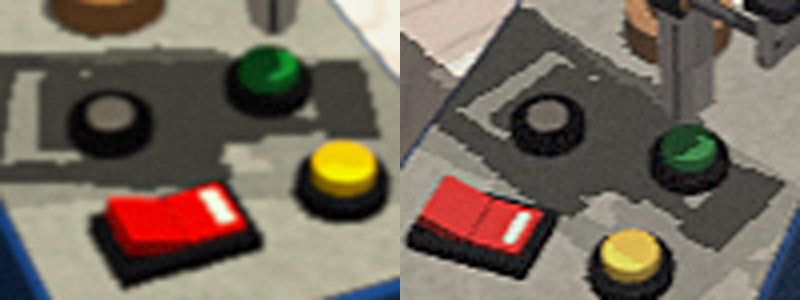

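The rocker is fully on: striped pad level, plain pad raised. Next I press the green button.

carry_out:
  plan:
    - [[0,0,10,0,0,0,0],[0,0,8,0,0,0,0],[0,0,3,0,0,0,0],[0,0,2,0,0,0,0],[0,0,2,0,0,0,0],[0,0,2,0,0,0,0],[0,0,2,0,0,0,0],[0,0,1.4,0,0,0,0],[0,0,0,0,0,0,0],[0,0,0,0,0,0,0]]

```text
time_s: 7.12
ee_pos: [0.6301, -0.0193, 0.126]
eef_rot: [3.14, 0.001, 1.571]
force: [-8.2, -2.6, 15.4]
grip_width: 0.0006
grip_force: 7.8
```

carry_out:
  plan:
    - [[0,0,0,0,0,0,0],[0,0,0,0,0,0,0],[0,0,0,0,0,0,0],[0,0,0,0,0,0,0],[0,0,-10,0,0,0,0],[0,0,-20,0,0,0,0],[0,0,-20,0,0,0,0],[0,0,-20,0,0,0,0],[0,0,-10,0,0,0,0],[0,0,0,0,0,0,0],[0,0,0,0,0,0,0]]

```text
time_s: 8.03
ee_pos: [0.63, -0.0189, 0.2038]
eef_rot: [3.142, -0.0, 1.571]
force: [0.1, -0.5, -0.3]
grip_width: 0.0001
grip_force: 0.0
```

Run:
```python
from station import optics
import cv2
c=optics.camera("scene")["pixels"]
cv2.imwrite("pics/c5.png",cv2.resize(c[140:370,150:450,::-1],(780,598),interpolation=cv2.INTER_CUBIC))
```

```text
(no output)
```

View pics/c5.png

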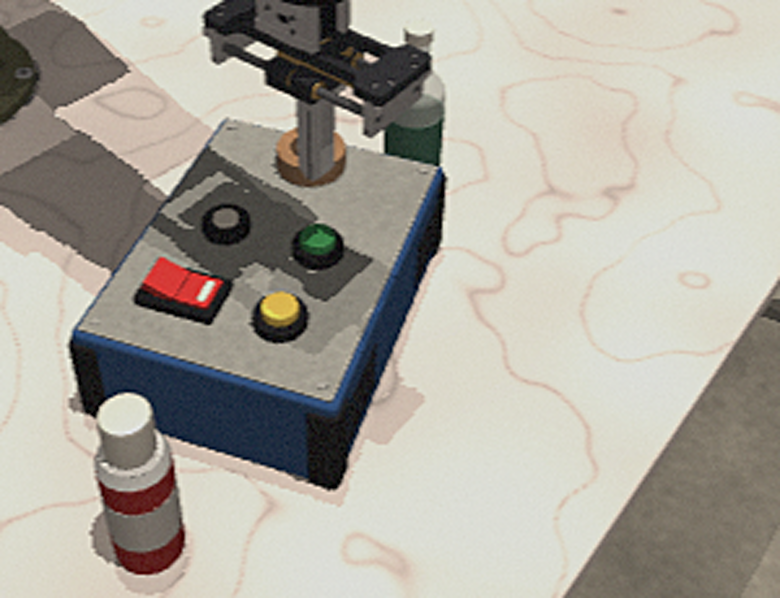

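The breaker is in, the rocker is on, the green button is back up and the bystanders haven't moved.

```bash
python3 -c "
from station import ctrl
print(ctrl.hand_in())"
```

```text
the job is handed in; nothing more can be done
None
```

I pushed the breaker in, switched the rocker on, pressed the green button for about half a second and released it; I left the yellow button, tape roll, bottle and can alone, and handed the job in at about 8 s.

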